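# Cull the chipped clamping block and gauge the wood under it

### The job

One of the three wooden clamping blocks standing on the ukulele's soundboard has a corner broken off: put it in the offcuts tray, leaving the two sound blocks and everything else where they are. Then take the plunger gauge out of its stand and check the soundboard where the chipped block stood: hold the gauge upright with its tip on the pencilled cross and its plunger pressed lightly in to about half its travel, never to the end of its stroke. Finish while still holding it there in the gripper; do not let go.

Things in the scene. Friction and masses are not known exactly. Their poses are not given: they have to be found in the camera images.
- chipped_mid (a point): chipped wooden clamping block: like the sound ones but for a ragged missing corner, full height. Point: centre of the uncut 54 x 40 x 34 mm outline, 17 mm above the soundboard. x along the 54 mm, y across the 40 mm, z up. The +x +y corner is gone: full 40 mm wide from x = -27 to +7 mm, then narrowing to 16 mm (on the -y side) at x = +27. It hides the cross it stands on. 35 to 70 g
- block1_mid (a point): a sound clamping block, whole, 54 x 40 x 34 mm (x, y, z), standing over another cross; this point is its centre, 17 mm above the soundboard. Must not be moved
- block2_mid (a point): the other sound clamping block, the same, standing over the third cross. Must not be moved
- mark_a (a point): middle of one of three dark pencilled crosses (22 mm wide) on the flat level soundboard, 72 mm above the bench. At the start each has one block standing on it, centred within about 4 mm; which block is on which cross varies. Crosses are 95 to 104 mm apart. z up
- mark_b (a point): middle of one of three dark pencilled crosses (22 mm wide) on the flat level soundboard, 72 mm above the bench. At the start each has one block standing on it, centred within about 4 mm; which block is on which cross varies. Crosses are 95 to 104 mm apart. z up
- mark_c (a point): middle of one of three dark pencilled crosses (22 mm wide) on the flat level soundboard, 72 mm above the bench. At the start each has one block standing on it, centred within about 4 mm; which block is on which cross varies. Crosses are 95 to 104 mm apart. z up
- uke: ukulele body without neck, fixed, lying on its back: wood, 72 mm high, 305 mm long; origin on the bench under the centre of the round lower bout (radius 105 mm), x along the body to the upper bout (centre 120 mm along x, radius 80 mm). The dark sound hole, 112 mm along x, is only an inlaid disc: the soundboard is solid and flat
- gauge_mid (a point): plunger gauge, loose, 172 g, hanging upright in its stand. Point: middle of its round dark steel handle (26 mm across, 60 mm long, white dial on top). z along the gauge, up when upright. Below: collar 44 mm across, 6 mm thick (30 to 36 mm below this point) resting on the stand; stem 20 mm across (to 76 mm below); then the thin plunger, sticking out 16 mm
- gauge_tip (a point): the lowest point of the gauge's plunger (6 mm across, round-ended), which moves with the plunger: 92 mm below gauge_mid along the gauge's axis when the plunger is out, less as it is pushed in. About 4 mm above the bench when hanging in the stand
- plunger (a joint): how far the gauge's plunger is pushed in, m: 0 fully out, 0.012 at the end of its stroke. A spring: about 1 N to begin, 3.2 N at 0.006, 5.2 N at 0.012
- stand: wooden gauge stand, fixed, 80 x 80 x 60 mm high with a 26 mm hole down its middle in which the gauge's stem hangs; origin under its centre on the bench, z up. The gauge lifts straight up out of it (stem 40 mm and plunger 16 mm deep)
- tray: open plywood offcuts tray, fixed, 170 (x) x 150 (y) x 55 mm high, walls and floor 6 mm; origin under its centre on the bench, z up. Two thin offcuts are fixed in it along the -x wall and the +y wall, their tops 14 mm above the bench. Tray and stand lie on opposite sides of the ukulele; which side varies
- cork_block: bystander: cork sanding block 34 x 62 x 26 mm, lying on the upper bout of the ukulele body; origin at its underside, must not be disturbed
- glue: bystander: white glue bottle, 54 mm across, 150 mm tall, standing on the bench; origin at its underside, must not be disturbed
- tin: bystander: open aluminium tin, 72 mm across, 85 mm tall; origin at its underside, must not be disturbed
- spool: bystander: spool clamp standing upright: two wooden discs 34 mm across on a thin rod, 86 mm tall; origin at its underside, must not be disturbed
- brush: bystander: glue brush lying on the bench; origin at its underside, must not be disturbed
- driver: bystander: screwdriver lying on the bench; origin at its underside, must not be disturbed
Mind the look-alikes: they are no part of the job. What is shaped like the part that bears chipped_mid but turquoise is not meant. What is shaped like the part that bears block2_mid but yellow is not meant.

How it is judged:
On the way:
1. the chipped block lies in the offcuts tray, let go (x of chipped_mid in the frame of tray between -0.08 and 0.08 m and y of chipped_mid in the frame of tray between -0.07 and 0.07 m and z of chipped_mid in the frame of tray below 0.045 m and linear speed of chipped below 0.02 m/s and contact force between the fingers and chipped below 0.1 N), for 0.2 s.
At the end, for the whole second after the job is handed in: The chipped block lies at rest inside the tray; both sound blocks still stand on their crosses; the gauge is in the gripper, still, upright within 0.10 rad, its tip within 6 mm of the bared cross, the plunger pushed in between 3 and 9 mm (all of step 1 and (distance between block1_mid and mark_a below 0.03 m or distance between block1_mid and mark_b below 0.03 m or distance between block1_mid and mark_c below 0.03 m) and (distance between block2_mid and mark_a below 0.03 m or distance between block2_mid and mark_b below 0.03 m or distance between block2_mid and mark_c below 0.03 m) and angle between each of block1_mid, block2_mid, gauge_mid's own z axis and vertical below 0.1 rad and (distance between gauge_tip and mark_a below 0.006 m or distance between gauge_tip and mark_b below 0.006 m or distance between gauge_tip and mark_c below 0.006 m) and value of joint plunger between 0.003 and 0.009 m and linear speed of gauge below 0.02 m/s and contact force between the fingers and gauge above 1 N); the arm keeps its last pose, push and grip.
It fails at once if a sound block was shifted by more than 10 mm (distance of any of block1_mid, block2_mid from where it was at the start of the episode above 0.01 m).
It fails at once if the gauge's plunger was driven to the end of its stroke (value of joint plunger above 0.0115 m).
It fails at once if a bystander was moved by more than 20 mm (distance of any of cork_block, glue, tin, spool, brush, driver from where it was at the start of the episode above 0.02 m).
It also fails if it takes over 61 s, if anything falls off the work surface, if the arm or the gripper's body presses on something with over 40 N, if the wrist force passes 120 N, or if a joint passes its speed limit or range.

### The arm

A 6-joint arm with a two-finger parallel gripper is mounted at the origin on the work surface. World frame = base frame: x ahead of the robot, y to its left, z up, the work surface at z = 0. Lengths are in m, angles in rad, forces in N, time in s.
With the tool pointing down it reaches from about 0.225 to 0.875 m from the base axis. Payload 3.4 kg.
Tool frame: the origin (TCP) lies on the centre line of the jaws, within the pads' length; the fingertips stand 17 mm ahead of it and the grasp point (between the pads) lies 2 mm behind it; z points along the fingers, y is the line along which they close (so a half turn about z gives the same grasp; the last joint's range is limited). The gripper opens to 85 mm and grips with 20 to 120 N. Pads are 22 mm wide; open, the fingers measure 114 mm over their backs; the gripper's body (76 mm by 85 mm) begins 54 mm behind the grasp point. The pads swing forward as they close: fully open they stand 13 mm farther back than shut.
Start: joints at [-1.406, 0.276, 1.505, -0, 1.361, -0.121], TCP at [0.162, -0.552, 0.248] pointing down, gripper open.
Joint ranges: [-2.89, 2.89], [-0.75, 2.08], [0.22, 2.7], [-1.18, 4.32], [0.11, 2.71], [-2.7, 2.7]. Speed limits (rad/s): [2.57, 2.57, 3.14, 3.14, 3.14, 3.14].

### API

Orientations are given as a unit quaternion [w, x, y, z].
In Python, from rig import manip gives the robot as it stands.
- The arm moves only by the tool move_arm, never from a script. Its argument "steps" is one flat list of numbers, 7 for each row, row after row: the turn, a rotation vector about the world's x, y, z normalised to -1 to 1, where 1 is 360 degrees, then the shift along the world's x, y, z normalised to -1 to 1, where 1 is 1 m, then the opening, from -1 (shut) to 1 (fully open). A call has exactly 10 rows; each row is the pose to reach, as a shift and turn from the pose commanded when the call began, turning the shorter way round; what a row does not reach only later rows make up. A row lasts 1/10 s, in which the tool goes at most 50 mm and 8.59 degrees, less where a joint would pass 70% of its speed; a pose out of reach is approached as far as the arm can. A call with a number of a shift or a turn outside -1 to 1 is refused whole. A call with a gripper value outside its range is refused whole. The fingers move at their own pace and stop on an object; "squeeze" is the grip in N (left out, the last holds). Time passes only in rows, so rows that repeat a pose let the fingers close, or fill a call up. It gives the time, the measured TCP pose, the force, the opening and the grip force at its end, in the units of the state.
- manip.get_state(): the state, without advancing time (a new reading comes with each control period).
- manip.get_image(name): name is "side" or "top" or "wrist"; returns a dict with "pixels" (420x560x3 uint8, blue, green, red), "fx", "fy", "cx", "cy" (pixels), "R" (3x3) and "t" (3): a world point X has camera coordinates R X + t. Camera axes: x right, y down, z forward; pixel columns grow to the right and rows downward; lengths in m; the calibration is good to about 2 mm. A picture is of the moment at which its call begins. There is no depth.
- manip.sign_off(): hands the job in; it is judged then, once.
The state is a dict: "clock": time; "qpos": joint angles; "qd": joint speeds; "effort": joint torques, N m; "position": TCP position; "ee_rot": TCP orientation; "contact_force": force on the tool from outside, world axes, zero at the start; "moment": the same for the moment, N m; "width": finger opening in m; "gripper_force": force on a finger pad.
Only numpy, scipy, OpenCV 4.12 (cv2) and the standard library are available. Lean on these libraries where they do the work, as an engineer would, in place of code of your own. Each camera call takes 0.05 s, during which the arm holds its last target. There are 200 camera calls.

## Working session

There is one attempt and no reset: what is moved stays moved. The work goes in short steps, Python scripts to look and compute and a tool call to move; the robot and the scene stay as the last step left them, time stands still between calls to the robot, and variables do not carry over. Pictures are saved under pics/ and viewed, at most 10 in all, crops included, and the job is handed in when it is done.

Besides the shell and the picture viewer there is one more tool, called after "Request:" as name(argument=value, ...) on one line, values as JSON. move_arm: Moves the arm, as the interface text tells. Scaled input: -1 to 1 covers 1 m each way for a shift and 360 degrees each way for a turn. Its arguments: {"type":"object","properties":{"steps":{"type":"array"},"squeeze":{"type":"number"}},"required":["steps"]}

```bash
mkdir -p pics; cat > h.py <<'E'
from rig import manip
import numpy as np, cv2, json
def snap(n,f):
    d=manip.get_image(n); cv2.imwrite('pics/'+f+'.png',np.array(d['pixels'],np.uint8))
    json.dump({k:np.array(d[k]).tolist() for k in ('fx','fy','cx','cy','R','t')},open('pics/'+f+'.json','w'))
def w(f,u,v,z):
    d=json.load(open('pics/'+f+'.json'));R=np.array(d['R']);t=np.array(d['t'])
    r=R.T@np.array([(u-d['cx'])/d['fx'],(v-d['cy'])/d['fy'],1]);c=-R.T@t
    return c+r*(z-c[2])/r[2]
def p(f,X):
    d=json.load(open('pics/'+f+'.json'));c=np.array(d['R'])@X+np.array(d['t'])
    return c[0]/c[2]*d['fx']+d['cx'],c[1]/c[2]*d['fy']+d['cy']
E
python3 - <<'E'
from h import *
snap('top','top0');snap('side','side0')
for f in('top0','side0'):
    d=json.load(open('pics/'+f+'.json'));print(f,-np.array(d['R']).T@d['t'],d['fx'])
s=manip.get_state();print(s)
E
```

```text
top0 [0.41953203 0.01593565 1.2694378 ] 387.5486815318302
side0 [0.24159845 1.02081144 0.97532061] 508.78674120989047
{'clock': 0.1, 'qpos': array([-1.40601115e+00,  2.76580315e-01,  1.50602586e+00, -1.65642282e-06,
        1.36069973e+00, -1.20985810e-01]), 'qd': array([-0.00081838, -0.00306519, -0.00366105,  0.00216877,  0.00100412,
        0.00052293]), 'effort': array([ 9.89591063e-04, -4.17699945e+01, -2.46404850e+01, -3.32944173e-04,
        5.84251306e-03, -1.28838150e-05]), 'position': array([ 0.16201924, -0.55123622,  0.24749079]), 'ee_rot': array([-8.56403657e-04,  9.89808836e-01,  1.42399912e-01, -1.95680146e-05]), 'contact_force': array([ 0.34086289,  0.91848054, -0.38753259]), 'moment': array([-0.01175703,  0.0031758 , -0.01218447]), 'gripper_force': 0.0, 'width': 0.08553932703945842}
```

View pics/top0.png

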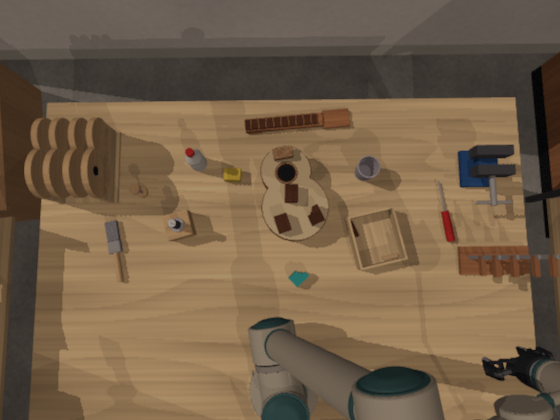

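View pics/side0.png

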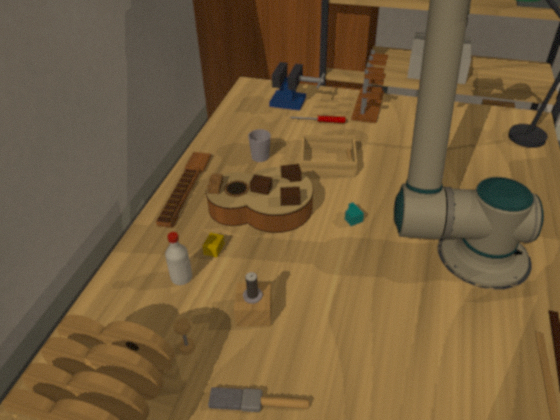

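The top view shows the blocks at about (291,193), (283,223) and (317,215), the tray at (378,240) and the gauge and stand at (178,225). The side view agrees. I'll zoom in to find the chipped block.

```bash
python3 - <<'E'
from h import *
a=cv2.imread('pics/top0.png');b=cv2.imread('pics/side0.png')
A=cv2.resize(a[170:250,255:335],(400,400),interpolation=cv2.INTER_CUBIC)
B=cv2.resize(a[195:255,155:215],(400,400),interpolation=cv2.INTER_CUBIC)
C=cv2.resize(b[150:220,240:320],(400,200*350//400),interpolation=cv2.INTER_CUBIC)
C=cv2.resize(b[160:210,240:320],(400,200),interpolation=cv2.INTER_CUBIC)
C=np.hstack([C,cv2.resize(a[200:275,340:420],(400,200))])
cv2.imwrite('pics/c1.png',np.vstack([np.hstack([A,B]),C]))
for n,u,v,z in[('b1',291,193,.106),('b2',283,223,.106),('b3',317,215,.106),('tray',378,240,.03),('gauge',177,224,.15),('uke',295,208,.072),('turq',299,278,.034)]:print(n,w('top0',u,v,z).round(3))
# tray outer top corners
for u,v in[(349,218),(393,208),(407,260),(361,270)]:print(w('top0',u,v,.055).round(3))
E
```

```text
b1 [ 0.61  -0.028  0.106]
b2 [ 0.518 -0.003  0.106]
b3 [ 0.542 -0.106  0.106]
tray [ 0.467 -0.306  0.03 ]
gauge [0.515 0.305 0.15 ]
uke [ 0.568 -0.041  0.072]
turq [ 0.35  -0.052  0.034]
[ 0.536 -0.212  0.055]
[ 0.567 -0.351  0.055]
[ 0.404 -0.387  0.055]
[ 0.374 -0.244  0.055]
```

View pics/c1.png

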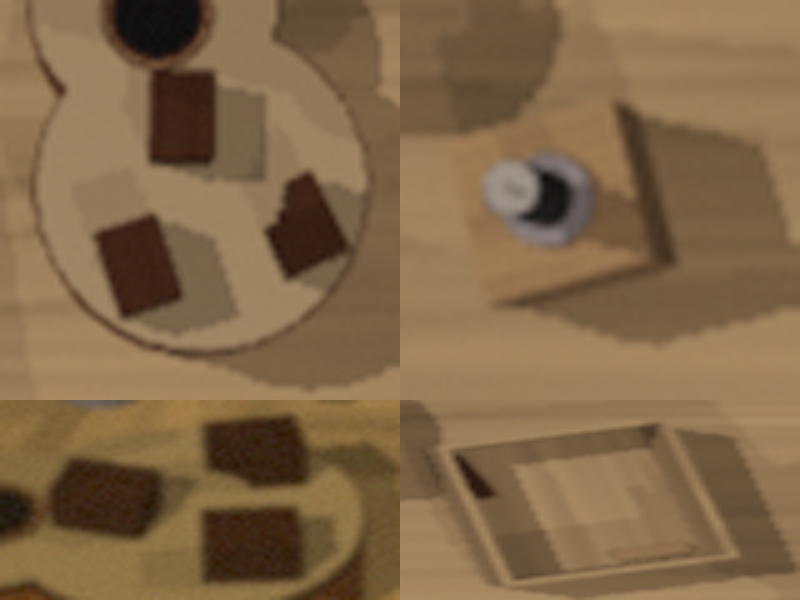

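The chipped block is the right-hand one, around px (316,215). Its long axis is at a yaw of about 26° and the chip is on its upper-left. I'll move above it for a wrist look.

Request:
move_arm(steps=[0,0,0.027,0.372,0.449,0,1,0,0,0.027,0.372,0.449,0,1,0,0,0.027,0.372,0.449,0,1,0,0,0.027,0.372,0.449,0,1,0,0,0.027,0.372,0.449,0,1,0,0,0.027,0.372,0.449,0,1,0,0,0.027,0.372,0.449,0,1,0,0,0.027,0.372,0.449,0,1,0,0,0.027,0.372,0.449,0,1,0,0,0.027,0.372,0.449,0,1], squeeze=40)

```text
clock: 1.1
position: [0.4819, -0.1648, 0.2481]
ee_rot: [0.0, 0.974, 0.226, -0.0]
contact_force: [0.9, -2.1, -0.7]
width: 0.0856
gripper_force: 0.0
```

Request:
move_arm(steps=[0,0,0,0.052,0.062,0,1,0,0,0,0.052,0.062,0,1,0,0,0,0.052,0.062,0,1,0,0,0,0.052,0.062,0,1,0,0,0,0.052,0.062,0,1,0,0,0,0.052,0.062,0,1,0,0,0,0.052,0.062,0,1,0,0,0,0.052,0.062,0,1,0,0,0,0.052,0.062,0,1,0,0,0,0.052,0.062,0,1])

```text
clock: 2.1
position: [0.533, -0.1049, 0.2484]
ee_rot: [0.0, 0.974, 0.226, 0.0]
contact_force: [-0.0, -0.6, 0.7]
width: 0.0853
gripper_force: 0.0
```

```bash
python3 - <<'E'
from h import *
snap('wrist','w1');s=manip.get_state();print(s['position'],s['ee_rot'])
d=json.load(open('pics/w1.json'));print(-np.array(d['R']).T@d['t'])
a=cv2.imread('pics/w1.png')
print(p('w1',np.array([.543,-.098,.106])))
E
```

```text
[ 0.53302531 -0.10483793  0.24839994] [7.14824339e-05 9.74215902e-01 2.25617746e-01 5.42680458e-05]
[ 0.59562804 -0.0741266   0.3736062 ]
(np.float64(269.9385709521346), np.float64(183.1582795748187))
```

View pics/w1.png

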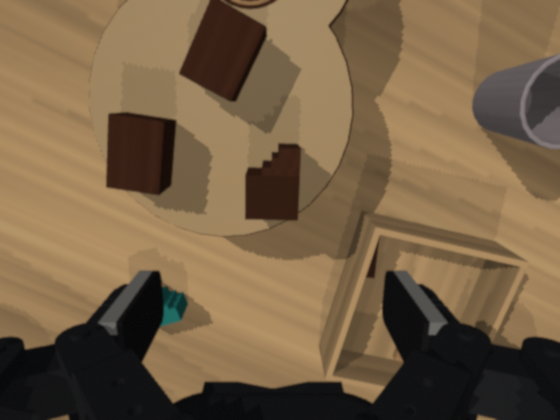

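```bash
python3 - <<'E'
from h import *
a=cv2.imread('pics/w1.png')
c=cv2.resize(a[135:230,225:320],(570,570),interpolation=cv2.INTER_CUBIC)
c=np.clip(c.astype(float)*2.5,0,255).astype(np.uint8)
d=json.load(open('pics/w1.json'));print(d['fx'],np.array(d['R']).round(2))
# predicted outline
yaw=np.deg2rad(26);x=np.array([np.cos(yaw),np.sin(yaw),0]);y=np.array([-x[1],x[0],0])
for z,col in((.106,(0,255,0)),(.072,(0,255,255))):
    P=[p('w1',np.array([.543,-.098,z])+x*i*.001+y*j*.001) for i,j in((-27,-20),(27,-20),(27,-4),(7,20),(-27,20))]
    print(np.round(P,0).tolist())
    cv2.polylines(c,[((np.array(P)-[225,135]+.5)*6).astype(np.int32)],True,col,1)
cv2.imwrite('pics/c2.png',c)
E
```

```text
372.061274462876 [[ 0.44 -0.9   0.  ]
 [-0.86 -0.42  0.28]
 [-0.25 -0.12 -0.96]]
[[296.0, 218.0], [298.0, 146.0], [275.0, 146.0], [242.0, 174.0], [243.0, 218.0]]
[[294.0, 206.0], [295.0, 141.0], [275.0, 141.0], [246.0, 166.0], [246.0, 206.0]]
```

View pics/c2.png

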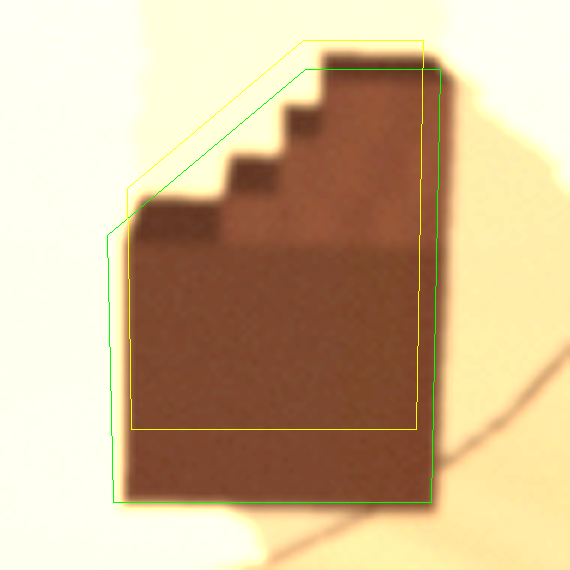

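Request:
move_arm(steps=[0,0,0,0.001,0.001,-0.045,1,0,0,0,0.001,0.001,-0.09,1,0,0,0,0.001,0.001,-0.125,1,0,0,0,0.001,0.001,-0.154,1,0,0,0,0.001,0.001,-0.154,1,0,0,0,0.001,0.001,-0.154,1,0,0,0,0.001,0.001,-0.154,-1,0,0,0,0.001,0.001,-0.154,-1,0,0,0,0.001,0.001,-0.154,-1,0,0,0,0.001,0.001,-0.154,-1], squeeze=40)

```text
clock: 3.15
position: [0.535, -0.104, 0.0958]
ee_rot: [0.001, 0.974, 0.226, 0.001]
contact_force: [-0.4, 0.5, 5.4]
width: 0.039
gripper_force: 41.4
```

Request:
move_arm(steps=[0,0,0,0,0,0.025,-1,0,0,0,0,0,0.06,-1,0,0,0,0,0,0.08,-1,0,0,-0.01,-0.015,-0.04,0.08,-1,0,0,-0.02,-0.03,-0.08,0.08,-1,0,0,-0.03,-0.045,-0.12,0.08,-1,0,0,-0.035,-0.06,-0.16,0.08,-1,0,0,-0.039,-0.073,-0.196,0.08,-1,0,0,-0.039,-0.073,-0.196,0.08,-1,0,0,-0.039,-0.073,-0.196,0.08,-1])

```text
clock: 4.15
position: [0.4606, -0.3002, 0.1743]
ee_rot: [-0.0, 0.995, 0.104, 0.0]
contact_force: [0.4, 0.5, -0.4]
width: 0.0391
gripper_force: 40.5
```

Request:
move_arm(steps=[0,0,0,0,0,-0.04,-1,0,0,0,0,0,-0.08,-1,0,0,0,0,0,-0.11,-1,0,0,0,0,0,-0.135,-1,0,0,0,0,0,-0.138,-1,0,0,0,0,0,-0.138,-1,0,0,0,0,0,-0.138,0.4,0,0,0,0,0,-0.138,0.4,0,0,0,0,0,-0.138,0.4,0,0,0,0,0,-0.138,0.4])

```text
clock: 5.15
position: [0.4615, -0.3, 0.0373]
ee_rot: [0.001, 0.994, 0.105, 0.001]
contact_force: [0.1, 0.2, 0.9]
width: 0.0603
gripper_force: 0.0
```

```bash
python3 - <<'E'
from h import *
s=manip.get_state();print(s['position'],s['ee_rot'],s['width'])
E
```

```text
[ 0.46148206 -0.30002516  0.0372553 ] [6.70349944e-04 9.94476286e-01 1.04957469e-01 6.29660720e-04] 0.060287746839667714
```

Request:
move_arm(steps=[0,0,0,0,0,0.045,0.4,0,0,0,0,0,0.09,0.4,0,0,0,0,0,0.135,0.4,0,0,0,0,0,0.18,0.4,0,0,0,0.073,0.196,0.213,0.4,0,0,0,0.073,0.196,0.213,0.4,0,0,0,0.073,0.196,0.213,0.4,0,0,0,0.073,0.196,0.213,0.4,0,0,0,0.073,0.196,0.213,0.4,0,0,0,0.073,0.196,0.213,0.4])

```text
clock: 6.15
position: [0.5346, -0.1022, 0.25]
ee_rot: [0.0, 0.994, 0.107, 0.001]
contact_force: [0.1, -0.1, 0.3]
width: 0.06
gripper_force: 0.0
```

Request:
move_arm(steps=[0,0,0,0,0,0,0.4,0,0,0,0,0,0,0.4,0,0,0,0,0,0,0.4,0,0,0,0,0,0,0.4,0,0,0,0,0,0,0.4,0,0,0,0,0,0,0.4,0,0,0,0,0,0,0.4,0,0,0,0,0,0,0.4,0,0,0,0,0,0,0.4,0,0,0,0,0,0,0.4])

```text
clock: 7.15
position: [0.5341, -0.1036, 0.2493]
ee_rot: [0.0, 0.994, 0.105, 0.0]
contact_force: [0.1, -0.2, -0.5]
width: 0.0596
gripper_force: 0.0
```

```bash
python3 - <<'E'
from h import *
s=manip.get_state();print(s['position'],s['ee_rot'],s['width'])
snap('wrist','w2');a=cv2.imread('pics/w2.png')
print(p('w2',np.array([.543,-.1,.072])))
E
```

```text
[ 0.53411663 -0.10360535  0.24933617] [5.82029495e-05 9.94463065e-01 1.05086675e-01 9.44770139e-06] 0.05964936941648526
(np.float64(270.0805886102106), np.float64(177.3314266572465))
```

View pics/w2.png

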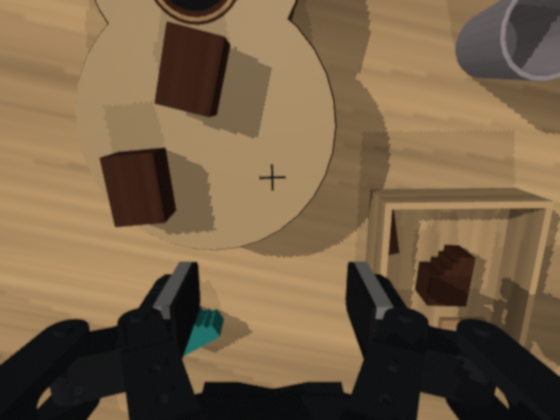

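The cross is bare at (272,177) and the chipped block lies free in the tray at about (445,278). Next I'll refine the cross position and locate the gauge.

```bash
python3 - <<'E'
from h import *
a=cv2.imread('pics/w2.png').min(2)[160:195,255:290].astype(int)
m=(a<np.median(a)*0.7);v,u=np.nonzero(m);print(m.sum(),u.min()+255,u.max()+255,v.min()+160,v.max()+160)
cu=np.median(u)+255;cv_=np.median(v)+160
U=(u.min()+u.max())/2+255;V=(v.min()+v.max())/2+160
print(cu,cv_,U,V,w('w2',cu,cv_,.072),w('w2',U,V,.072))
g=cv2.imread('pics/top0.png')
print('gauge',w('top0',177.2,225,.066),w('top0',155+512/6.667,195+187/6.667,.126))
for u,v in((490-400,305),(680-400,262),(620-400,100),(455-400,150)):print(w('top0',155+u/6.667,195+v/6.667,.06).round(3))
E
```

```text
126 259 284 165 189
272.0 177.0 271.5 177.0 [ 0.54360233 -0.10149298  0.072     ] [ 0.54351631 -0.10108909  0.072     ]
gauge [0.51882046 0.32620488 0.066     ] [0.51806608 0.14893164 0.126     ]
[0.47  0.354 0.06 ]
[0.49  0.265 0.06 ]
[0.566 0.295 0.06 ]
[0.543 0.372 0.06 ]
```

Request:
move_arm(steps=[0,0,0,-0.016,0.427,0.02,1,0,0,0,-0.016,0.427,0.02,1,0,0,0,-0.016,0.427,0.02,1,0,0,0,-0.016,0.427,0.02,1,0,0,0,-0.016,0.427,0.02,1,0,0,0,-0.016,0.427,0.02,1,0,0,0,-0.016,0.427,0.02,1,0,0,0,-0.016,0.427,0.02,1,0,0,0,-0.016,0.427,0.02,1,0,0,0,-0.016,0.427,0.02,1])

```text
clock: 8.2
position: [0.5176, 0.3275, 0.2691]
ee_rot: [-0.001, 0.994, 0.107, 0.0]
contact_force: [-0.4, -0.9, 0.3]
width: 0.0861
gripper_force: 0.0
```

Request:
move_arm(steps=[0,0,0,0,0,0,1,0,0,0,0,0,0,1,0,0,0,0,0,0,1,0,0,0,0,0,0,1,0,0,0,0,0,0,1,0,0,0,0,0,0,1,0,0,0,0,0,0,1,0,0,0,0,0,0,1,0,0,0,0,0,0,1,0,0,0,0,0,0,1])

```text
clock: 9.2
position: [0.5181, 0.3234, 0.2693]
ee_rot: [0.0, 0.994, 0.105, -0.0]
contact_force: [0.2, 0.1, -0.2]
width: 0.0853
gripper_force: 0.0
```

```bash
python3 - <<'E'
from h import *
s=manip.get_state();print(s['position'],s['ee_rot'],s['width'])
snap('wrist','w3')
print(p('w3',np.array([.518,.324,.126])),p('w3',np.array([.518,.324,.06])))
E
```

```text
[0.51805183 0.32335344 0.2692985 ] [ 6.65306590e-05  9.94466427e-01  1.05054841e-01 -3.95676145e-05] 0.08532195549074789
(np.float64(271.25922502804383), np.float64(198.68125296652752)) (np.float64(271.42606186334217), np.float64(180.54887088338273))
```

View pics/w3.png

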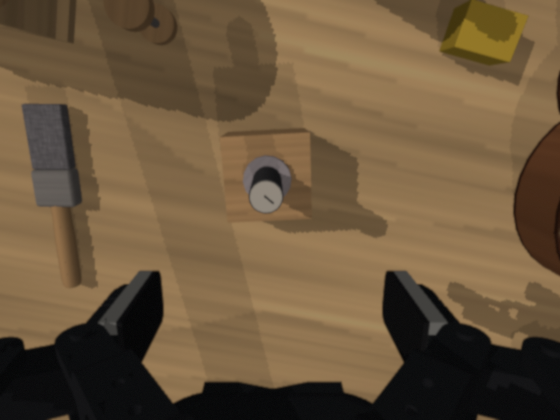

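The dial is at (266,197), the collar at (268,180), and the stand is centred at (266,176).

```bash
python3 - <<'E'
from h import *
print(w('w3',266,196.5,.128),w('w3',268,180,.066),w('w3',266.3,176,.06))
E
```

```text
[0.51932799 0.32824737 0.128     ] [0.51907652 0.32736509 0.066     ] [0.52116117 0.3294527  0.06      ]
```

Request:
move_arm(steps=[0,0,0,0.002,0.005,-0.04,1,0,0,0,0.002,0.005,-0.08,1,0,0,0,0.002,0.005,-0.12,1,0,0,0,0.002,0.005,-0.15,1,0,0,0,0.002,0.005,-0.174,1,0,0,0,0.002,0.005,-0.174,1,0,0,0,0.002,0.005,-0.174,1,0,0,0,0.002,0.005,-0.174,-1,0,0,0,0.002,0.005,-0.174,-1,0,0,0,0.002,0.005,-0.174,-1], squeeze=60)

```text
clock: 10.25
position: [0.5208, 0.3287, 0.0967]
ee_rot: [-0.0, 0.994, 0.105, 0.001]
contact_force: [-0.2, 0.4, 0.3]
width: 0.0437
gripper_force: 0.0
```

Request:
move_arm(steps=[0,0,0,0,0,0,-1,0,0,0,0,0,0,-1,0,0,0,0,0,0,-1,0,0,0,0,0,0,-1,0,0,0,0,0,0,-1,0,0,0,0,0,0,-1,0,0,0,0,0,0,-1,0,0,0,0,0,0,-1,0,0,0,0,0,0,-1,0,0,0,0,0,0,-1])

```text
clock: 11.25
position: [0.5205, 0.3286, 0.0963]
ee_rot: [-0.0, 0.994, 0.105, 0.001]
contact_force: [-0.7, 0.9, 5.8]
width: 0.0244
gripper_force: 58.6
```

Request:
move_arm(steps=[0,0,0,0,0,0.015,-1,0,0,0,0,0,0.035,-1,0,0,0,0,0,0.06,-1,0,0,0,0,0,0.085,-1,0,0,0,0,0,0.11,-1,0,0,0,0,0,0.135,-1,0,0,0,0,0,0.155,-1,0,0,0,0,0,0.17,-1,0,0,0,0,0,0.17,-1,0,0,0,0,0,0.17,-1])

```text
clock: 12.25
position: [0.5197, 0.328, 0.2644]
ee_rot: [0.0, 0.994, 0.105, -0.001]
contact_force: [-0.1, -0.7, -2.3]
width: 0.0246
gripper_force: 59.0
```

Request:
move_arm(steps=[0,0,0,0.002,-0.04,0,-1,0,0,0,0.004,-0.09,0,-1,0,0,0,0.008,-0.14,0,-1,0,0,0,0.01,-0.19,0,-1,0,0,0,0.014,-0.24,0,-1,0,0,0,0.016,-0.29,0,-1,0,0,0,0.019,-0.34,0,-1,0,0,0,0.021,-0.39,0,-1,0,0,0,0.023,-0.42,0,-1,0,0,0,0.023,-0.43,0,-1])

```text
clock: 13.25
position: [0.5424, -0.105, 0.2634]
ee_rot: [0.0, 0.995, 0.103, -0.002]
contact_force: [-0.2, 0.3, -1.4]
width: 0.0244
gripper_force: 59.4
```

Request:
move_arm(steps=[0,0,0,0,0,-0.02,-1,0,0,0,0,0,-0.04,-1,0,0,0,0,0,-0.06,-1,0,0,0,0,0,-0.07,-1,0,0,0,0,0,-0.07,-1,0,0,0,0,0,-0.07,-1,0,0,0,0,0,-0.07,-1,0,0,0,0,0,-0.07,-1,0,0,0,0,0,-0.07,-1,0,0,0,0,0,-0.07,-1])

```text
clock: 14.25
position: [0.5433, -0.1017, 0.1958]
ee_rot: [0.0, 0.994, 0.105, 0.0]
contact_force: [-0.4, -0.0, -1.0]
width: 0.0249
gripper_force: 59.4
```

```bash
python3 - <<'E'
from h import *
s=manip.get_state();print(s['position'],s['ee_rot'],s['width'],s['contact_force'])
snap('wrist','w4');snap('side','s4')
T=np.array(s['position']);mk=np.array([.5435,-.1013,.072])
for f in('w4','s4'):
    print(f,'cross',p(f,mk),'tip expected',p(f,T-[0,0,.092]),'mid',p(f,T))
a=cv2.imread('pics/w4.png');b=cv2.imread('pics/s4.png')
u,v=map(int,p('s4',mk))
u2,v2=map(int,p('w4',mk));u2=max(60,min(500,u2));v2=max(60,min(360,v2))
A=cv2.resize(a[v2-60:v2+60,u2-60:u2+60],(400,400),interpolation=cv2.INTER_CUBIC)
B=cv2.resize(b[v-60:v+20,u-40:u+40],(400,400),interpolation=cv2.INTER_CUBIC)
print('origins',u2-60,v2-60,u-40,v-60)
cv2.imwrite('pics/c4.png',np.hstack([A,B]))
E
```

```text
[ 0.54327467 -0.1017406   0.19579812] [2.16966137e-04 9.94473717e-01 1.04984778e-01 4.18820432e-04] 0.02489439262778415 [-0.37605818 -0.01940113 -1.00792827]
w4 cross (np.float64(271.4827235498524), np.float64(205.51860446798537)) tip expected (np.float64(272.04018562845573), np.float64(219.93598073623332)) mid (np.float64(272.0650119240364), np.float64(294.842342195877))
s4 cross (np.float64(290.178621163248), np.float64(177.25204670213049)) tip expected (np.float64(290.2339666317934), np.float64(168.35489460462733)) mid (np.float64(290.0533083665708), np.float64(141.37407952129087))
origins 211 145 250 117
```

View pics/c4.png

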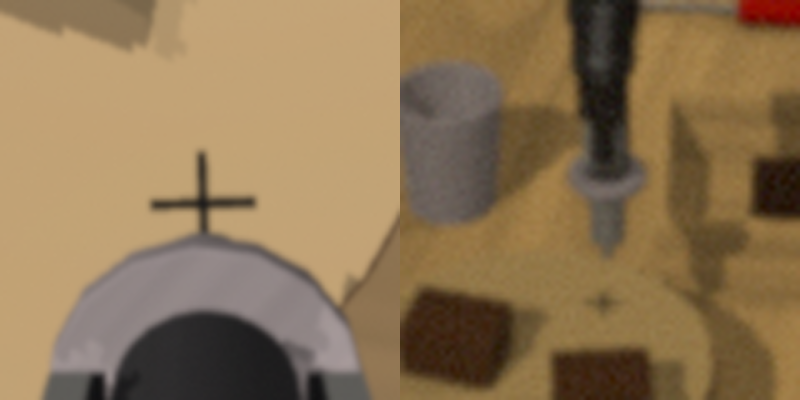

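The wrist view shows the gauge centred on the cross. The side view has the tip at about (291,168) against an expected (290.2,168.4), and the cross at (290.4,177). I'll check the fore-aft offset using the collar edge.

```bash
python3 - <<'E'
from h import *
s=manip.get_state();T=np.array(s['position']);a=2*np.arctan2(.105,.9945);x=np.array([np.cos(a),np.sin(a),0]);y=np.array([-x[1],x[0],0])
for h in(-.030,-.036):
    c=[p('w4',T+[0,0,h]+.022*(np.cos(t)*x+np.sin(t)*y)) for t in np.linspace(-.6,.6,61)]
    print(min(c,key=lambda q:q[1]))
c=np.array([p('w4',T+[0,0,h]+.0225*(np.cos(t)*x)) for t in(0,) for h in(-.03,)]);print(c,p('w4',T+[0,0,-.03]+.0235*x), p('w4',T+[0,0,-.03]+.022*x+.001*y))
im=cv2.imread('pics/w4.png').astype(int)
print(im[208:222,262].tolist())
print(im[208:222,282].tolist())
E
```

```text
(np.float64(271.89964936918375), np.float64(215.43004690144494))
(np.float64(271.9031153036647), np.float64(211.53278813695744))
[[271.89852796 214.33587483]] (np.float64(271.89627938003025), np.float64(212.14190228675162)) (np.float64(269.61237063362415), np.float64(215.432069321787))
[[102, 141, 168], [115, 159, 189], [118, 163, 193], [118, 162, 193], [118, 163, 193], [118, 163, 193], [118, 163, 193], [117, 160, 190], [114, 150, 176], [108, 130, 149], [105, 111, 124], [109, 110, 119], [121, 120, 130], [132, 132, 142]]
[[109, 150, 178], [117, 161, 192], [118, 163, 193], [118, 163, 194], [119, 164, 194], [118, 163, 194], [118, 163, 193], [116, 159, 188], [110, 144, 171], [98, 118, 136], [92, 98, 108], [97, 98, 105], [114, 113, 122], [130, 130, 139]]
```

Request:
move_arm(steps=[0,0,0,0.001,0.001,-0.006,-1,0,0,0,0.002,0.001,-0.012,-1,0,0,0,0.002,0.001,-0.017,-1,0,0,0,0.002,0.001,-0.022,-1,0,0,0,0.002,0.001,-0.026,-1,0,0,0,0.002,0.001,-0.028,-1,0,0,0,0.002,0.001,-0.028,-1,0,0,0,0.002,0.001,-0.028,-1,0,0,0,0.002,0.001,-0.028,-1,0,0,0,0.002,0.001,-0.028,-1])

```text
clock: 15.35
position: [0.5453, -0.1007, 0.1676]
ee_rot: [0.0, 0.994, 0.105, 0.0]
contact_force: [0.0, -0.0, -2.4]
width: 0.0244
gripper_force: 59.4
```

```bash
cat > f.py <<'E'
from h import *
F=[]
for i in range(6):
    manip.get_image('top');s=manip.get_state();F.append(s['contact_force'])
print(np.mean(F,0).round(2),np.std(F,0).round(2),s['position'],s['clock'])
E
python3 f.py
```

```text
[ 0.13 -0.06 -1.87] [0.52 0.56 0.51] [ 0.54513788 -0.10068107  0.16738542] 15.65
```

Request:
move_arm(steps=[0,0,0,0,0,-0.001,-1,0,0,0,0,0,-0.002,-1,0,0,0,0,0,-0.003,-1,0,0,0,0,0,-0.004,-1,0,0,0,0,0,-0.005,-1,0,0,0,0,0,-0.006,-1,0,0,0,0,0,-0.007,-1,0,0,0,0,0,-0.007,-1,0,0,0,0,0,-0.007,-1,0,0,0,0,0,-0.007,-1])

```text
clock: 16.65
position: [0.5451, -0.1007, 0.1604]
ee_rot: [0.0, 0.994, 0.105, 0.0]
contact_force: [-0.5, -0.0, 0.2]
width: 0.0247
gripper_force: 59.4
```

```bash
python3 f.py
```

```text
[-0.22  0.12  0.9 ] [0.32 0.38 0.49] [ 0.54513776 -0.10068338  0.16036297] 16.95
```

Request:
move_arm(steps=[0,0,0,0,0,-0.0005,-1,0,0,0,0,0,-0.001,-1,0,0,0,0,0,-0.0015,-1,0,0,0,0,0,-0.0015,-1,0,0,0,0,0,-0.0015,-1,0,0,0,0,0,-0.0015,-1,0,0,0,0,0,-0.0015,-1,0,0,0,0,0,-0.0015,-1,0,0,0,0,0,-0.0015,-1,0,0,0,0,0,-0.0015,-1])

```text
clock: 17.95
position: [0.5451, -0.1007, 0.1589]
ee_rot: [0.0, 0.994, 0.105, 0.0]
contact_force: [-0.6, 0.5, 0.6]
width: 0.0241
gripper_force: 59.5
```

```bash
python3 f.py; python3 - <<'E'
from h import *
snap('wrist','w5');snap('side','s5')
a=cv2.imread('pics/w5.png');b=cv2.imread('pics/s5.png')
A=cv2.resize(a[150:270,212:332],(400,400),interpolation=cv2.INTER_CUBIC)
B=cv2.resize(b[137:197,260:320],(400,400),interpolation=cv2.INTER_CUBIC)
print(p('s5',np.array([.5435,-.1013,.072])))
cv2.imwrite('pics/c5.png',np.hstack([A,B]))
E
```

```text
[-0.51  0.13  1.24] [0.3  0.31 0.63] [ 0.54513358 -0.10067776  0.15884739] 18.25
(np.float64(290.178621163248), np.float64(177.25204670213049))
```

View pics/c5.png

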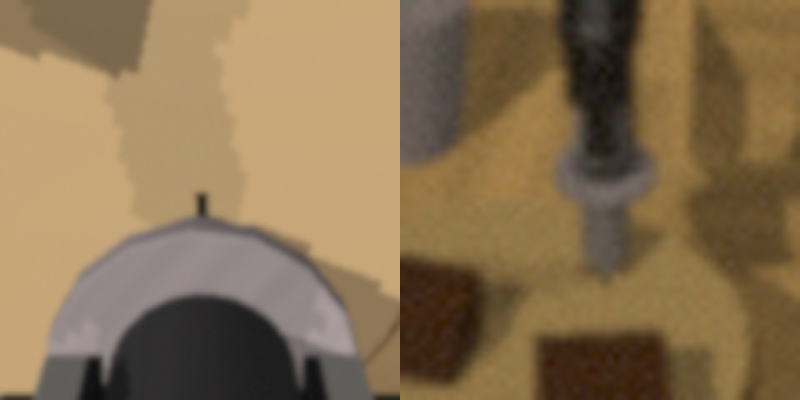

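The gauge's tip is at about (290.6,178), on the cross at (290.3,177). The force rise of about 3.1 N means the plunger is about 5.5 mm in.

```bash
python3 -c "
from rig import manip
print(manip.sign_off())"
```

```text
the job is handed in; nothing more can be done
None
```

I handed the job in, with no verdict returned: the chipped block is in the offcuts tray, and the gripper holds the gauge upright on the bared cross with its plunger about 5.5 mm in (estimated from force and height).

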